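# Draw out the gauge tray with the hook

### The arm

A 6-joint arm with a two-finger parallel gripper is mounted at the origin on the work surface. World frame = base frame: x ahead of the robot, y to its left, z up, the work surface at z = 0. Lengths are in m, angles in rad, forces in N, time in s.
With the tool pointing down it reaches from about 0.275 to 0.825 m from the base axis. Payload 4.9 kg.
Tool frame: the origin (TCP) lies midway between the tips of the shut fingers; the grasp point (between the pads) lies 19 mm behind it (grip_point_offset is the distance from the TCP to the grasp point, in m); z points along the fingers, x is the direction in which the jaws open and shut, and the axes are right-handed (so a half turn about z gives the same grasp; the last joint's range is limited). The gripper opens to 85 mm and grips with 20 to 120 N. Pads are 22 mm wide; open, the fingers measure 114 mm over their backs; the gripper's body (76 mm by 85 mm) begins 54 mm behind the grasp point. The pads swing forward as they close: fully open they stand 13 mm farther back than shut.
Start: joints at [-0.134, 0.326, -0.193, 1.052, 0, 1.437], TCP at [0.55, 0, 0.231] pointing down, gripper open.
Joint ranges: [-2.65, 2.65], [-0.97, 1.79], [-1.3, 1.35], [-1.93, 2.1], [-1.47, 1.37], [-3.14, 3.14]. Speed limits (rad/s): [2.57, 2.57, 3.14, 3.14, 3.14, 3.14].

### API

Orientations are given as a rotation vector (axis times angle).
In Python, from cell import * gives the robot as it stands. Calls block until the motion is done:
- movep(position, orientation): joint-space move of the TCP to a pose.
- move_l(position, velocity=0.15, rot=None, until_force=None): straight line of the TCP; rot=None keeps the orientation; velocity is the mean speed in m/s. With until_force (N) it stops when the force on the tool has changed by that much, and returns True; else False.
- set_joints(angles): joint-space move.
- let_go() and grab(newtons=None): open the fingers fully, or close them until they stop; newtons is the grip in N (None keeps the last).
- sleep(seconds).
- ik(position, orientation): joint angles nearest the present ones, or None.
- get_state(): the state.
- grab_frame(name): name is "scene" or "side" or "wrist"; returns a dict with "img" (384x512x3 uint8, red, green, blue), "fx", "fy", "cx", "cy" (pixels), "cam_to_world" (4x4, takes a point from camera to world coordinates); the wrist camera has in their place "T_tool_cam" (4x4, takes a point from camera to tool coordinates, whose origin is the TCP and whose axes are the tool frame's). Camera axes: x right, y down, z forward; pixel columns grow to the right and rows downward; lengths in m; the calibration is good to about 2 mm. The wrist camera is an equidistant fisheye: a pixel r from the principal point sees the ray r / f radians off the axis. A picture is of the moment at which its call begins: read the wrist's pose just before it. There is no depth.
A pose or a line that the arm cannot do raises MotionError and nothing moves.
- sign_off(): hands the job in, once; it reports no verdict.
Trained networks look in the newest picture that a camera, given by its name, has taken for a name from the list of things; names that differ only in an ending like _2 or _b are one class to them, and where a whole thing is asked for, a point or a joint stands for the part that bears it (a point fixed in the world has none). Each returns a list of dicts, best first, with "score" (0 to 1); they miss things now and then, are a little off and sometimes report something else, mostly with a low value. They report only what shows in the picture. A call takes as long as a camera call. They do not tell look-alikes from the thing itself.
- spot_in(camera, name): "centre" ([column, row] in pixels, amid what is visible of it).
- silhouettes(camera, name): "mask" (384x512 bool, what is visible of it) and "centre" ([column, row] in pixels, amid what is visible of it).
- tip_of(camera, name): "centre" ([column, row] in pixels: a listed point, or the origin of a listed thing).
The state is a dict: "clock": time; "q": joint angles; "joint_velocities": joint speeds; "tau": joint torques, N m; "position": TCP position; "eef_rot": TCP orientation; "contact_force": force on the tool from outside, world axes, zero at the start; "wrist_torque": the same for the moment, N m; "finger_gap": opening from 0.0 (shut) to 1.0 (fully open).
Only numpy, scipy, OpenCV 4.12 (cv2) and the standard library are available. Lean on these libraries where they do the work, as an engineer would, in place of code of your own. Each camera call takes 0.05 s, during which the arm holds its last target.

### The job

Take the hook tool by its green handle, hook it in the brass eye of the orange gauge tray and draw the tray out against its sprung buffer pads until the red-knobbed catch snaps in behind it; pull gently, never with more than 25 N, and touch the tray and its slide with nothing but the hook. Then unhook, leaving the tray caught, and lay the hook back down on the black mat, handle flat on the mat. Leave the other things on the bench where they are.

Things in the scene. Friction and masses are not known exactly. Their poses are not given: they have to be found in the camera images.
- lane: Fixed slide for the tray: steel plate 330 x 150 mm, 4 mm thick, blue guide rails 22 mm high along it, a blue wall at its rear. Origin: underside of the plate, on the bench, midway between the rails and 145 mm ahead of the rear wall's middle. x runs along it to the closed rear; the tray is drawn out towards -x, to the open mouth, between two black buffer pads (see slide_centre). z up.
- tray_eye (a point): Centre of the brass pull eye of the orange tray: a flat-lying ring (hole axis upright) of 6 mm round bar, hole 14 mm, 28 mm over all, joined to the tray by a straight neck. It is 34 mm in front of the tray's front face and 34 mm above the bench. Axes as the tray's. It starts 40 to 100 mm short of where the tray meets the pads.
- tray: The orange tray, 160 mm long (x, along the slide) x 110 mm wide x 44 mm high, 0.3 to 0.55 kg with its gauges; drags with 1 to 6 N. Origin: centre of its underside, 4 mm above the bench; axes parallel to the slide's, front towards -x.
- slide_centre (a point): Point on the slide's plate, 4 mm above lane's origin. A dark stop carriage, clamped at a place that varies and must be felt or seen, bears the pads (32 mm high, at y = +44 and -44 mm, 66 mm gap, fronts at x = -105 to -135 mm) and a red-knobbed sprung catch at -y. Pads push back 2 N plus 4 N per mm, 8 mm at most; pushed in 2.5 mm they let the catch spring in behind the tray.
- hook_grip (a point): Centre of the hook tool's green handle, a bar 110 mm long (x) x 24 mm wide (y) x 36 mm high. x points from handle to hooked end, z up. An 8 mm steel rod leaves its +x end 4 mm above this point and runs 92 mm on; 147 mm from this point it is bent straight down into a 7 mm round-ended prong. 160 g, balances about 11 mm ahead of this point. Lying on its handle, the rod is level.
- hook_tip (a point): Lowest point of the hook's prong: 147 mm in +x and 15 mm below hook_grip. The prong's free length under the rod is 15 mm.
- hook: The hook tool as a whole; origin at the centre of its handle's underside, 18 mm below hook_grip, same axes.
- mat: Fixed black rubber mat, 300 x 190 x 3 mm, on which the hook lies. Origin: centre of its underside, x along its length, z up.
- collet_mid (a point): Bystander: steel collet, a stepped cylinder 30 mm across and 40 mm high. The point is its centre, 20 mm above what it stands on.
- ringgauge_mid (a point): Bystander: steel ring gauge, 34 mm across, 14 mm high. The point is its centre, 7 mm above what it stands on.
- casesmall_mid (a point): Bystander: small blue plastic case 60 x 50 x 35 mm. The point is its centre, 17.5 mm above what it stands on.
- pluggauge_mid (a point): Bystander: steel plug gauge standing upright, 36 mm across, 62 mm high. The point is its centre, 31 mm above what it stands on.
- casebig_mid (a point): Bystander: blue plastic case 75 x 75 x 45 mm. The point is its centre, 22.5 mm above what it stands on.
- roundcase_mid (a point): Bystander: round blue plastic case, 56 mm across, 50 mm high. The point is its centre, 25 mm above what it stands on.
Mind the look-alikes: they are no part of the job. Of the things like the hook, leave any that is white; of the rest the larger one is meant.

How it is judged:
On the way, in this order (a step that is already met when the one before it is completed fails the run):
1. the hook's prong is down in the tray's eye (horizontal distance between hook_tip and tray_eye below 0.008 m and z of hook_tip in the frame of tray_eye below -0.001 m), for 0.2 s.
2. pulled by the hook, the tray is drawn out hard against the pads (contact force between tray and lane above 15 N and x of tray_eye in the frame of lane below -0.135 m and horizontal distance between hook_tip and tray_eye below 0.01 m and z of hook_tip in the frame of tray_eye below 0.002 m), for 0.1 s.
At the end, for the whole second after the job is handed in: The tray is clamped between catch and pads (presses on its slide with over 15 N, eye beyond x = -135 mm of it); the hook lies still on the mat, handle flat (within 0.15 rad), the handle's centre within 130 mm (x) and 80 mm (y) of the mat's centre, under 25 mm above the bench (contact force between tray and lane above 15 N and x of tray_eye in the frame of lane below -0.135 m and x of hook_grip in the frame of mat between -0.13 and 0.13 m and y of hook_grip in the frame of mat between -0.08 and 0.08 m and height (world z) of hook_grip below 0.025 m and angle between hook_grip's own z axis and vertical below 0.15 rad and linear speed of each of hook, tray below 0.02 m/s); the robot touches nothing.
It fails at once if the hook and the tray press on each other with more than 25 N (contact force between hook and tray above 25 N).
It fails at once if the robot itself touches the tray or its slide, pads or catch (contact force between any of the fingers, the arm and tray above 0.5 N or contact force between any of the fingers, the arm and lane above 0.5 N).
It fails at once if the hook pushes the slide or the catch with more than 10 N (contact force between hook and lane above 10 N).
It fails at once if a bystander is moved by more than 15 mm (distance of any of collet_mid, ringgauge_mid, casesmall_mid, pluggauge_mid, casebig_mid, roundcase_mid from where it was at the start of the episode above 0.015 m).
It also fails if it takes over 61 s, if anything falls off the work surface, if the arm or the gripper's body presses on something with over 40 N, if the wrist force passes 120 N, or if a joint passes its speed limit or range.

## Working session

There is one attempt and no reset: what is moved stays moved. The work goes in short steps, each a Python script; the robot and the scene stay as the last script left them, time stands still between calls to the robot, and variables do not carry over. Pictures are saved under pics/ and viewed, and the job is handed in when it is done.

```bash
ls; mkdir -p pics
python3 - <<'E'
from cell import *
import cv2
for n in("scene","side","wrist"):
    f=grab_frame(n); cv2.imwrite(f"pics/{n}0.png",cv2.cvtColor(f["img"],cv2.COLOR_RGB2BGR))
    print(n,{k:(v.tolist() if hasattr(v,'tolist') else v) for k,v in f.items() if k!="img"})
    for t in("hook_grip","hook_tip","tray_eye","slide_centre","lane","mat","tray"):
        print(t,[(round(d["score"],2),[round(float(x)) for x in d["centre"]]) for d in tip_of(n,t)])
print(get_state())
E
```

```text
pics
scene {'fx': 478.3150492188013, 'fy': 478.3150492188013, 'cx': 260.6276770631253, 'cy': 191.50604026293553, 'cam_to_world': [[0.4823599206583315, 0.6194880443371638, -0.6193250114970363, 1.3756959547404803], [0.8759097642364593, -0.34960338761476556, 0.33250497181773075, -0.5691980855018794], [-0.010535267330167708, -0.7028598966306131, -0.7112502891744127, 0.996689101476706], [0.0, 0.0, 0.0, 1.0]]}
hook_grip [(0.63, [166, 173]), (0.6, [201, 226]), (0.54, [116, 268]), (0.2, [366, 169])]
hook_tip [(0.91, [240, 197]), (0.71, [124, 171]), (0.65, [120, 236])]
tray_eye [(0.58, [347, 170])]
slide_centre [(0.87, [363, 166])]
lane [(0.66, [364, 173])]
mat [(0.84, [220, 224])]
tray [(0.71, [375, 166])]
side {'fx': 477.7469835753417, 'fy': 477.7469835753417, 'cx': 252.0299914846481, 'cy': 192.05751232529326, 'cam_to_world': [[0.9670955416453925, -0.11142554042948573, 0.22871502414490066, 0.2894320476769331], [-0.2538775552351839, -0.4809869999163007, 0.8391648782327125, -1.1468391624645184], [0.01650455323271642, -0.8696182236197182, -0.4934488270034439, 0.6574068667433346], [0.0, 0.0, 0.
[... 886 characters left out ...]
2, [263, 327])]
tray []
{'clock': 1.2, 'q': array([-1.34215145e-01,  3.26196446e-01, -1.92579465e-01,  1.05198295e+00,
       -2.01888542e-05,  1.43657597e+00]), 'joint_velocities': array([ 0.00124034, -0.00111969, -0.00012348,  0.00033943, -0.00032672,
        0.00190325]), 'tau': array([-8.29878754e-04, -4.43343222e+01,  2.62754023e+01,  1.29538614e-03,
       -1.86571451e-04,  1.73739465e-05]), 'position': array([ 5.50034809e-01, -7.76265171e-06,  2.31290584e-01]), 'eef_rot': array([3.14156763e+00, 8.19028099e-06, 5.40793724e-05]), 'contact_force': array([0.6145037 , 0.61344936, 0.54817283]), 'wrist_torque': array([ 0.01585885,  0.03725894, -0.00294206]), 'finger_gap': 0.9974111238468142}
```

View pics/scene0.png

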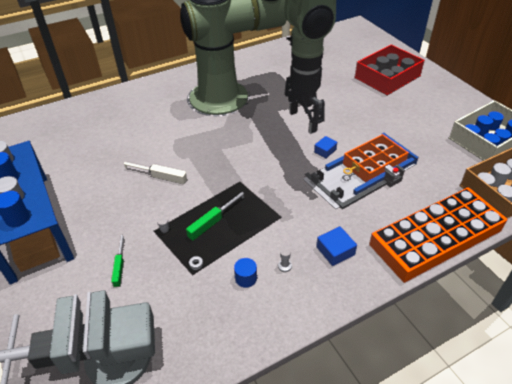

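View pics/side0.png

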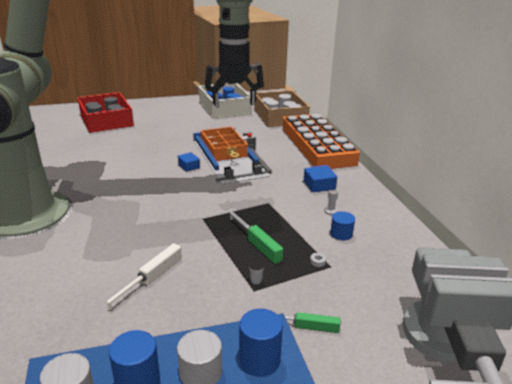

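View pics/wrist0.png

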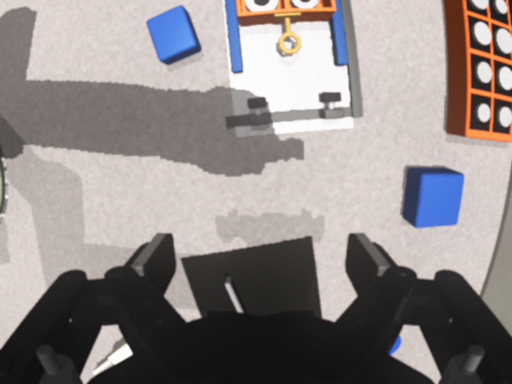

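The wrist view shows the lane's mouth towards image-down (world −y), with the eye at about (289,43). In the scene view the large green hook lies on the mat at (201,226), pointing at the lane. The small green look-alike is at (116,268) and the white one at (166,173). Next I'll triangulate.

```bash
cat > h.py <<'E'
from cell import *
import cv2, numpy as np
from scipy.spatial.transform import Rotation as R
def save(f,n): cv2.imwrite(f"pics/{n}.png",cv2.cvtColor(f["img"],cv2.COLOR_RGB2BGR))
def T_of(p,r):
    T=np.eye(4);T[:3,:3]=R.from_rotvec(r).as_matrix();T[:3,3]=p;return T
def shoot(n,name=None):
    s=get_state(); f=grab_frame(n)
    if n=="wrist": f["T"]=T_of(s["position"],s["eef_rot"])@f["T_tool_cam"]
    else: f["T"]=f["cam_to_world"]
    f["wrist"]=n=="wrist"
    if name: save(f,name)
    return f
def ray(f,px):
    u=(px[0]-f["cx"])/f["fx"]; v=(px[1]-f["cy"])/f["fy"]
    if f["wrist"]:
        r=np.hypot(u,v); d=np.array([np.sin(r)*u/r,np.sin(r)*v/r,np.cos(r)])
    else:
        d=np.array([u,v,1.]); d/=np.linalg.norm(d)
    return f["T"][:3,3],f["T"][:3,:3]@d
def at_z(f,px,z):
    o,d=ray(f,px); return o+d*(z-o[2])/d[2]
def proj(f,P):
    p=np.linalg.inv(f["T"])@np.r_[P,1]
    if f["wrist"]:
        r=np.hypot(p[0],p[1]);t=np.arctan2(r,p[2]);return np.array([f["cx"]+f["fx"]*t*p[0]/r,f["cy"]+f["fy"]*t*p[1]/r])
    return np.array([f["cx"]+f["fx"]*p[0]/p[2],f["cy"]+f["fy"]*p[1]/p[2]])
E
python3 - <<'E'
from h import *
np.set_printoptions(precision=4,suppress=True)
fs={n:shoot(n) for n in("scene","side","wrist")}
for n,px,z,t in [("scene",(201,226),.021,"grip"),("side",(263,241),.021,"grip"),("scene",(240,197),.006,"tip"),("side",(232,221),.006,"tip"),("wrist",(230,276),.006,"tip"),("scene",(347,170),.034,"eye"),("side",(235,156),.034,"eye"),("wrist",(289,43),.034,"eye"),("scene",(363,166),.004,"sc"),("side",(225,155),.004,"sc"),("scene",(220,224),0,"mat"),("side",(262,240),0,"mat")]:
    print(t,n,at_z(fs[n],px,z))
# look from above lane and hook
movep([0.55,0.05,0.33],[np.pi,0,0])
f=shoot("wrist","wr1")
for t in("hook_grip","hook_tip","tray_eye","slide_centre","lane","tray"):
    print(t,[(round(d["score"],2),np.round(d["centre"]),at_z(f,d["centre"],{"hook_grip":.021,"hook_tip":.006,"tray_eye":.034,"lane":0}.get(t,.004))) for d in tip_of("wrist",t)])
movep([0.58,-0.2,0.30],[np.pi,0,0])
f=shoot("wrist","wr2")
for t in("hook_grip","hook_tip","tray_eye","slide_centre","lane","tray","mat"):
    print(t,[(round(d["score"],2),np.round(d["centre"]),at_z(f,d["centre"],{"hook_grip":.021,"hook_tip":.006,"tray_eye":.034,"lane":0,"mat":0}.get(t,.004))) for d in tip_of("wrist",t)])
print(get_state()["clock"])
E
```

```text
grip scene [ 0.5614 -0.3151  0.021 ]
grip side [ 0.5513 -0.2897  0.021 ]
tip scene [ 0.5033 -0.1686  0.006 ]
tip side [ 0.5055 -0.1692  0.006 ]
tip wrist [ 0.5077 -0.1605  0.006 ]
eye scene [0.5846 0.1461 0.034 ]
eye side [0.5843 0.1403 0.034 ]
eye wrist [0.5838 0.1466 0.034 ]
sc scene [0.5694 0.2217 0.004 ]
sc side [0.569  0.2166 0.004 ]
mat scene [ 0.5629 -0.2611  0.    ]
mat side [ 0.5587 -0.257   0.    ]
hook_grip []
hook_tip [(0.73, array([233., 276.]), array([ 0.5026, -0.1712,  0.006 ])), (0.44, array([117., 354.]), array([ 0.2041, -0.4234,  0.006 ]))]
tray_eye [(0.96, array([280.,  86.]), array([0.5815, 0.1547, 0.034 ]))]
slide_centre [(0.35, array([280.,  87.]), array([0.5824, 0.1554, 0.004 ]))]
lane []
tray [(0.77, array([278.,  24.]), array([0.5792, 0.2604, 0.004 ]))]
hook_grip [(0.98, array([107., 230.]), array([ 0.3225, -0.3158,  0.021 ])), (0.97, array([245., 226.]), array([ 0.5575, -0.303 ,  0.021 ]))]
hook_tip [(0.98, array([ 74., 270.]), array([ 0.2131, -0.4139,  0.006 ])), (0.77, array([210., 135.]), array([ 0.5071, -0.1655,  0.006 ])), (0.2, array([242., 224.]), array([ 0.5524, -0.306 ,  0.006 ]))]
tray_eye []
slide_centre [(0.52, array([243., 218.]), array([ 0.5541, -0.2953,  0.004 ]))]
lane []
tray []
mat [(0.68, array([243., 196.]), array([ 0.5546, -0.2608,  0.    ]))]
3.6083
```

View pics/wr1.png

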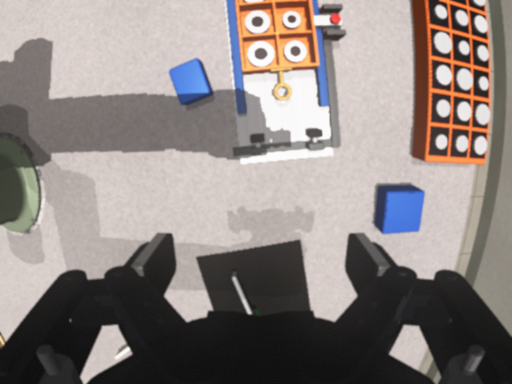

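View pics/wr2.png

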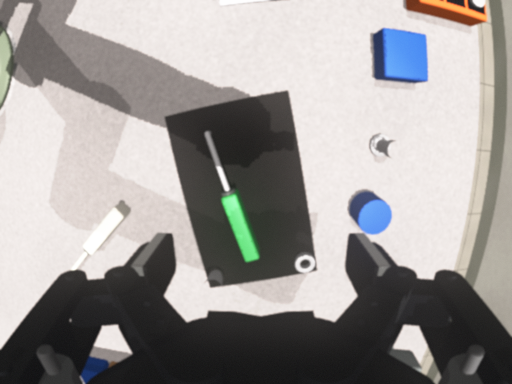

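wr1 shows the eye at (282,92), the pads at (257,140) and (314,133), and the red catch at (336,18). wr2 shows the large green hook on the mat, with its handle from (228,192) to (252,261) and its tip at (208,133). The lane needs an overhead view, and I'll fit the handle by colour.

Run:
```python
from h import *
np.set_printoptions(precision=4,suppress=True)
f=shoot("wrist")   # still at wr2 pose
im=f["img"].astype(int); g=(im[...,1]>120)&(im[...,0]<100)&(im[...,2]<120)
n,l,st,c=cv2.connectedComponentsWithStats(g.astype(np.uint8)); i=1+np.argmax(st[1:,4]); ys,xs=np.nonzero(l==i)
P=np.array([at_z(f,(x,y),.039)[:2] for x,y in zip(xs,ys)],np.float32)
print(st[i],"handle",cv2.minAreaRect(P))
movep([0.575,0.10,0.33],[np.pi,0,0])
f=shoot("wrist","wr3")
im=f["img"].astype(int)
cm=[(round(d["score"],2),np.round(d["centre"],1),at_z(f,d["centre"],.034)) for d in tip_of("wrist","tray_eye")];print(cm)
b=(im[...,2]>110)&(im[...,0]<90); 
m=silhouettes("wrist","lane")
print([(d["score"],d["centre"],d["mask"].sum()) for d in m])
print(get_state()["clock"])
```

```text
[221 193  38  69 296] handle ((0.5524266958236694, -0.3002477288246155), (0.024765416979789734, 0.11046535521745682), 18.710918426513672)
[(0.72, array([264.4, 121.4]), array([0.5826, 0.151 , 0.034 ]))]
[(0.58, [276.5, 130.8], np.int64(11667))]
4.9667
```

View pics/wr3.png

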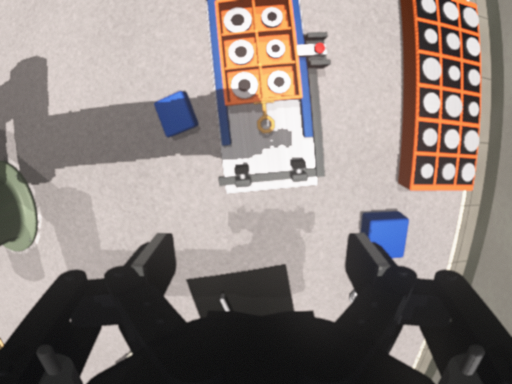

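Run:
```python
from h import *
np.set_printoptions(precision=4,suppress=True)
f=shoot("wrist")
def ang(a,b,z):
    A,B=at_z(f,a,z),at_z(f,b,z); d=A-B; print(A[:2],B[:2],np.degrees(np.arctan2(-d[0],d[1])))
im=f["img"].astype(int)
b=((im[...,2]>100)&(im[...,0]<80)&(im[...,2]-im[...,1]>40)).astype(np.uint8)
n,l,st,c=cv2.connectedComponentsWithStats(b)
for i in range(1,n):
    if st[i,4]>80:
        ys,xs=np.nonzero(l==i);P=np.array([at_z(f,(x,y),.02)[:2] for x,y in zip(xs,ys)],np.float32)
        vx,vy,x0,y0=cv2.fitLine(P,cv2.DIST_L2,0,.01,.01).ravel(); vx,vy=(vx,vy)if vy>0 else(-vx,-vy)
        print(st[i],"angle",np.degrees(np.arctan2(-vx,vy)),x0,y0,P.min(0),P.max(0))
o=((im[...,0]>190)&(im[...,1]<150)&(im[...,2]<80)).astype(np.uint8)
A,B=at_z(f,(242,177),.036),at_z(f,(298,170),.036)
print("pads",A,B,np.degrees(np.arctan2(*(B-A)[1::-1])))
ang((222,104),(299,98),.048)
th=np.radians(18.7); rot=(R.from_euler('z',th)*R.from_euler('x',np.pi)).as_rotvec()
c=np.array([.5524,-.3002])
movep([*c,.12],rot)
move_l([*c,.009],velocity=.1)
grab(100)
print(get_state()["finger_gap"],get_state()["contact_force"])
move_l([*c,.12],velocity=.1)
s=get_state();print(s["finger_gap"],s["contact_force"],s["clock"])
f=shoot("wrist","wr4")
print([(d["score"],d["centre"]) for d in tip_of("wrist","hook_tip")])
```

```text
[ 155   92   39   44 1009] angle 34.817116 0.44314873 0.16397503 [0.4122 0.1326] [0.4735 0.1989]
[ 368  218   40   40 1181] angle 49.162945 0.80385166 -0.039160885 [ 0.7616 -0.0848] [ 0.8386 -0.0073]
pads [0.5489 0.0678 0.036 ] [0.633  0.0784 0.036 ] 7.185549365683985
[0.5226 0.1767] [0.6314 0.185 ] 94.37304488359366
0.2599719146970725 [-0.2167  0.0258  3.2396]
0.26347609867978444 [-0.3971 -0.3464 -1.8029] 9.7833
[(0.56, [261.1, 238.3])]
```

View pics/wr4.png

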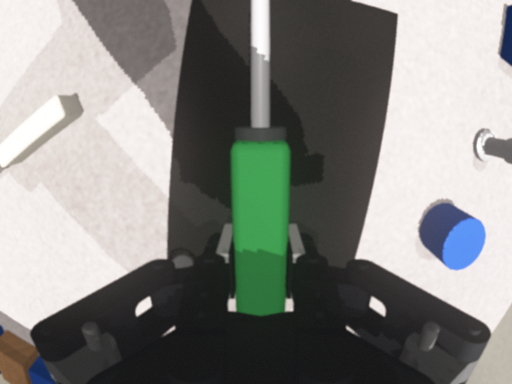

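```bash
python3 - <<'E'
from h import *
np.set_printoptions(precision=4,suppress=True)
f=shoot("wrist","wr5"); s=get_state(); T=T_of(s["position"],s["eef_rot"]); print(s["position"],s["clock"])
f["T"]=f["T_tool_cam"]
for p in [(261,127),(261,142),(232,145),(290,145),(261,314)]: print(p,at_z(f,p,-.030))
for x in (250,260,270): print(at_z(f,(x,2),-.016))
E
python3 - <<'E'
import cv2;im=cv2.imread('pics/wr3.png')[0:210,190:350];cv2.imwrite('pics/wr3z.png',cv2.resize(im,None,fx=3.5/1.25,fy=3.5/1.25,interpolation=cv2.INTER_CUBIC))
E
```

```text
[ 0.552  -0.2999  0.1192] 9.9333
(261, 127) [ 0.0013 -0.0594 -0.03  ]
(261, 142) [ 0.0013 -0.0537 -0.03  ]
(232, 145) [-0.0097 -0.0526 -0.03  ]
(290, 145) [ 0.0123 -0.0526 -0.03  ]
(261, 314) [ 0.0013  0.0254 -0.03  ]
[-0.0033 -0.1141 -0.016 ]
[ 0.0009 -0.114  -0.016 ]
[ 0.0052 -0.1141 -0.016 ]
```

View pics/wr3z.png

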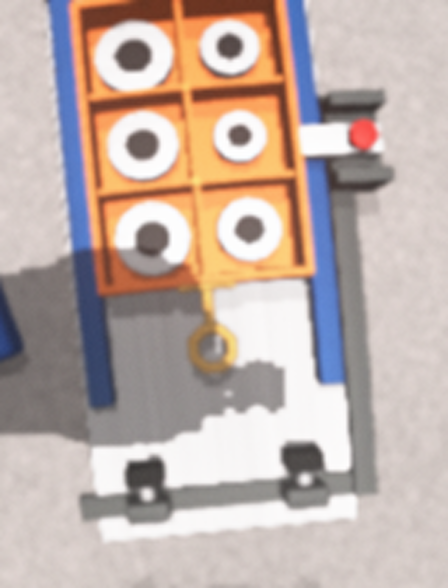

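Run:
```python
from h import *
np.set_printoptions(precision=4,suppress=True)
s=get_state(); f=shoot("wrist")
f["T"]=T_of(np.array([.575,.10,.33]),np.array([np.pi,0,0]))@f["T_tool_cam"]
c=lambda u,v,z:at_z(f,(190+u/2.8-.5+.18,v/2.8-.5+.18),z)[:2]
def ang(a,b,z):
    A,B=c(*a,z),c(*b,z);d=A-B;return A,B,np.degrees(np.arctan2(-d[0],d[1]))
print("L",ang((50,0),(90,405),.024));print("R",ang((305,0),(343,380),.024))
print("front",(lambda r:(r[0],r[1],r[2]-90))(ang((103,540),(355,517),.004)))
print("trayfront",(lambda r:(r[0],r[1],r[2]-90))(ang((103,295),(314,272),.048)))
print("pads",c(145,465,.036),c(303,447,.036),"eye",c(211,347,.034),"knob",c(363,133,.04))
# eye by all cameras now + hook tip
for n in("scene","side"):
    f=shoot(n,n+"1"); 
    for t in("tray_eye","hook_tip","hook_grip"): print(n,t,[(round(d["score"],2),np.round(d["centre"],1)) for d in tip_of(n,t)])
    T=T_of(s["position"],s["eef_rot"]); print("pred tip",proj(f,(T@[.0005,-.146,.003,1])[:3]),"pred grip",proj(f,(T@[.0005,.001,-.012,1])[:3]))
```

```text
L (array([0.4957, 0.3468]), array([0.5179, 0.1171]), np.float64(5.514771511471543))
R (array([0.6348, 0.3452]), array([0.6551, 0.1311]), np.float64(5.415592637438088))
front (array([0.5207, 0.0357]), array([0.6684, 0.0495]), np.float64(5.353551192483309))
trayfront (array([0.5285, 0.176 ]), array([0.635, 0.188]), np.float64(6.435285179964083))
pads [0.5482 0.0859] [0.6323 0.0958] eye [0.5832 0.1485] knob [0.662  0.2641]
scene tray_eye [(0.95, array([349.2, 170.9])), (0.45, array([375.6, 164.6]))]
scene hook_tip [(0.86, array([236.5, 168.8])), (0.65, array([118.2, 237.1])), (0.64, array([125.2, 172.1]))]
scene hook_grip [(0.8, array([200.9, 196.1])), (0.78, array([170.1, 172.4])), (0.71, array([115.9, 269.8]))]
pred tip [241.04   168.4181] pred grip [200.5096 193.3513]
side tray_eye [(0.7, array([234.7, 157.5])), (0.21, array([343.2, 225.8]))]
side hook_tip [(0.95, array([228.4, 181.6])), (0.93, array([111.2, 308.9])), (0.48, array([332.2, 201.9])), (0.16, array([186.8, 161.8]))]
side hook_grip [(0.8, array([264.6, 199.7])), (0.8, array([318.7, 319.8])), (0.58, array([159.6, 261.6])), (0.56, array([329.7, 199.4]))]
pred tip [231.1478 180.5459] pred grip [266.512  201.9248]
```

```bash
cat >> h.py <<'E'
TH=np.radians(5.45); A=np.array([-np.sin(TH),np.cos(TH)]); PY=np.array([np.cos(TH),np.sin(TH)])
ROT=(R.from_euler('z',TH)*R.from_euler('x',np.pi)).as_rotvec()
TL=np.array([.0005,-.146,.003])
def tcp_for(tip): return np.r_[tip]-R.from_rotvec(ROT).apply(TL)
E
cat > rel.py <<'E'
from h import *
def tipnow():
    s=get_state(); return s["position"]+R.from_rotvec(s["eef_rot"]).apply(TL)
def crops(tag,eye=(.583,.148,.034)):
    out=[]
    for n in("scene","side"):
        f=shoot(n); p=proj(f,np.array(eye)).round().astype(int)
        for t in("tray_eye","hook_tip"): print(n,t,[(round(d["score"],2),np.round(d["centre"],1)) for d in tip_of(n,t)][:3])
        print(n,"pred eye",proj(f,np.array(eye)),"pred tip",proj(f,tipnow()))
        im=f["img"][p[1]-35:p[1]+30,p[0]-40:p[0]+40]
        out.append(cv2.resize(im,None,fx=5,fy=5,interpolation=cv2.INTER_CUBIC)); print("crop origin",p-[40,35])
    cv2.imwrite(f"pics/{tag}.png",cv2.cvtColor(np.hstack(out),cv2.COLOR_RGB2BGR))
E
python3 - <<'E'
from rel import *
p=tcp_for([.583,.148,.060])
move_l([.57,-.1,.14],velocity=.2,rot=ROT)
move_l(p,velocity=.15)
print(tipnow(),get_state()["clock"]); crops("c1")
shoot("wrist","wr6")
E
```

```text
[0.58350903 0.14737489 0.0604411 ] 12.5667
scene tray_eye [(0.71, array([348.7, 169.7]))]
scene hook_tip [(0.89, array([345.1, 164.8])), (0.79, array([124.4, 170.9])), (0.64, array([119.4, 236.7]))]
scene pred eye [347.21023927 169.46451265] pred tip [348.18908278 162.95861546]
crop origin [307 134]
side tray_eye [(0.68, array([235.7, 152.4]))]
side hook_tip [(0.64, array([112. , 305.6]))]
side pred eye [234.012837   154.98914428] pred tip [234.14965488 147.13500834]
crop origin [194 120]
```

View pics/c1.png

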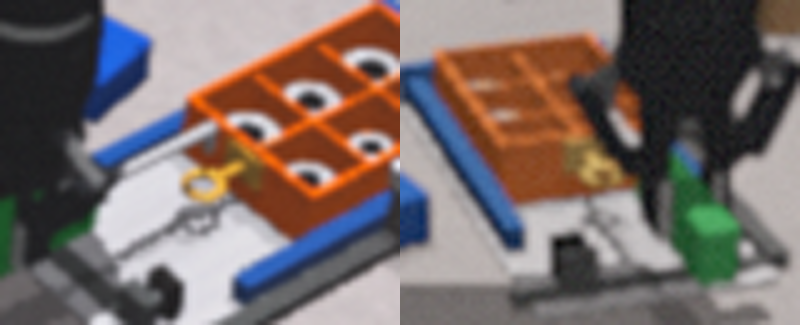

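View pics/wr6.png

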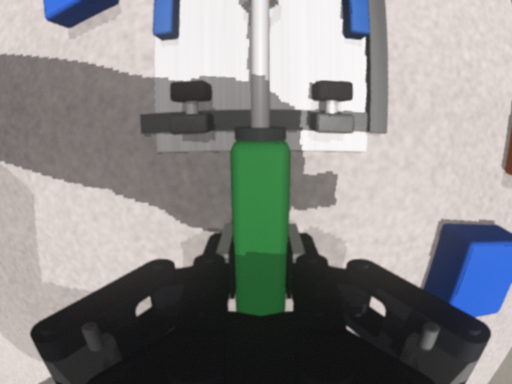

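Run:
```python
from rel import *
np.set_printoptions(precision=4,suppress=True)
f=shoot("wrist")
print("edge",at_z(f,(157,152),.004),at_z(f,(366,151),.004),"padtops",at_z(f,(190,91),.036),at_z(f,(333,91),.036))
print("rails end",at_z(f,(165,38),.022),at_z(f,(357,36),.022))
fs=shoot("scene")
for dy in (-.006,-.003,0,.003,.006):print(dy,proj(fs,np.r_[np.array([.583,.148])+A*dy,.034]))
for dy in (-.004,.004):print(dy,proj(fs,np.r_[np.array([.583,.148])+PY*dy,.034]))
```

```text
edge [0.521  0.0345 0.004 ] [0.6687 0.0492 0.004 ] padtops [0.5503 0.0766 0.036 ] [0.6317 0.0843 0.036 ]
rails end [0.527  0.1116 0.022 ] [0.6476 0.1244 0.022 ]
-0.006 [345.6743 170.2551]
-0.003 [346.4429 169.8595]
0 [347.2102 169.4645]
0.003 [347.9763 169.0702]
0.006 [348.7411 168.6766]
-0.004 [346.3063 168.7128]
0.004 [348.1172 170.2187]
```

Run:
```python
from rel import *
p=tcp_for([.5833,.1475,.041]); move_l(p,velocity=.05)
print(tipnow(),get_state()["contact_force"])
f=shoot("scene"); print(proj(f,tipnow()))
im=f["img"][150:185,325:370]; cv2.imwrite("pics/c2.png",cv2.cvtColor(cv2.resize(im,None,fx=16,fy=16,interpolation=cv2.INTER_NEAREST),cv2.COLOR_RGB2BGR))
```

```text
[0.5829264  0.14756154 0.04051185] [ 0.41961218  0.11025693 -1.97224706]
[347.41007587 167.8588264 ]
```

View pics/c2.png

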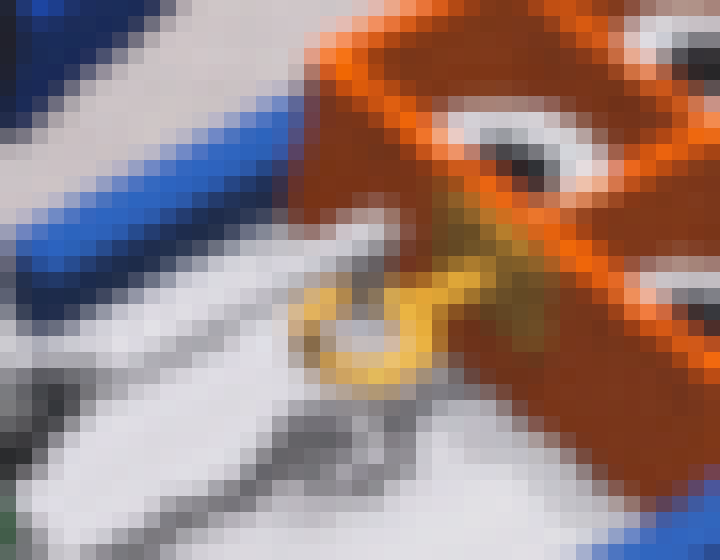

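The prong is centred over the eye hole: tip at about (347.9,168.7), eye at (347.8,170.7), which is the offset I'd expect from the height difference. Lowering it.

Run:
```python
from rel import *
t=tipnow(); p=tcp_for([.5831,.1475,.026])
print(move_l(p,velocity=.02,until_force=4)); sleep(.3)
print(tipnow(),get_state()["contact_force"],get_state()["clock"])
f=shoot("scene"); print(proj(f,tipnow()))
im=f["img"][150:185,325:370]; cv2.imwrite("pics/c3.png",cv2.cvtColor(cv2.resize(im,None,fx=16,fy=16,interpolation=cv2.INTER_NEAREST),cv2.COLOR_RGB2BGR))
```

```text
False
[0.58319458 0.14748417 0.02610672] [ 0.45769294 -1.05105521 -1.28543725] 14.8
[346.7887531  171.51653131]
```

View pics/c3.png

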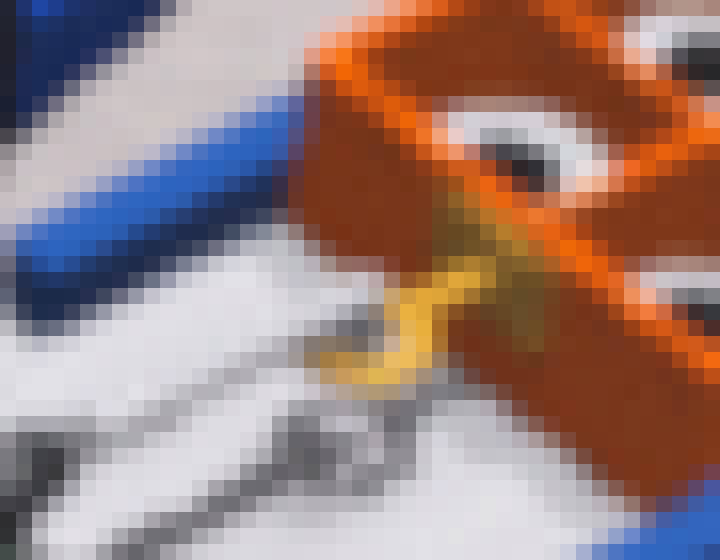

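Run:
```python
from rel import *
s=get_state(); t0=tipnow(); z=s["position"]
for d in (.02,.04,.06,.08):
    r=move_l(np.r_[z[:2]-A*d,z[2]],velocity=.03,until_force=10)
    s=get_state(); print(d,r,np.round((t0-tipnow())[:2]@A,4),np.round(s["contact_force"],2),round(s["clock"],2))
    if r: break
crops("c4",tipnow()); shoot("wrist","wr7")
```

```text
0.02 False 0.0203 [ 0.77  1.46 -2.26] 15.67
0.04 False 0.0406 [-0.49  0.54 -1.38] 16.48
0.06 False 0.0606 [-0.15  1.21 -1.47] 17.3
0.08 False 0.0806 [-0.81 -0.1  -1.13] 18.12
scene tray_eye [(0.62, array([325.4, 179.6])), (0.23, array([247.8, 273.2]))]
scene hook_tip [(0.87, array([122.7, 236.4])), (0.83, array([122.5, 170.7])), (0.62, array([323., 185.]))]
scene pred eye [325.83896456 182.41067616] pred tip [325.87349596 182.37762481]
crop origin [286 147]
side tray_eye []
side hook_tip [(0.56, array([110. , 308.1]))]
side pred eye [242.79762114 168.66788273] pred tip [242.77254974 168.59988658]
crop origin [203 134]
```

View pics/c4.png

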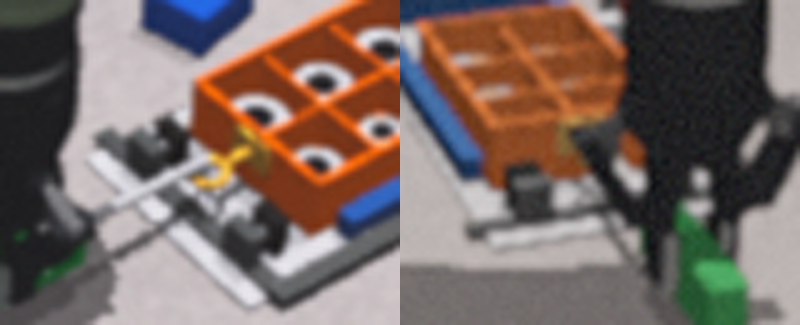

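View pics/wr7.png

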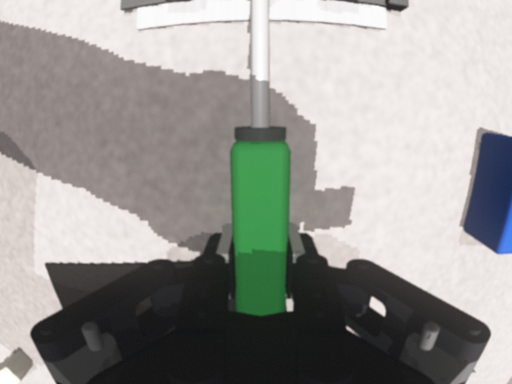

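Run:
```python
from rel import *
s=get_state(); t0=tipnow(); z=s["position"]; F0=s["contact_force"][:2]@A
r=move_l(np.r_[z[:2]-A*.03,z[2]],velocity=.012,until_force=9)
s=get_state(); print(r,np.round((t0-tipnow())[:2]@A,4),np.round(s["contact_force"],2),round(s["clock"],2))
d=(z-s["position"])[:2]@A
if r:
  h=[]
  for i in range(14):
    d+=.0005; move_l(np.r_[z[:2]-A*d,z[2]],velocity=.01); sleep(.08)
    F=[];
    for _ in range(4): F.append(get_state()["contact_force"][:2]@A); sleep(.02)
    F=np.mean(F); h.append(F); print(i,round(d,4),round(float((z-get_state()["position"])[:2]@A),4),round(F,2))
    if F>21 or (len(h)>1 and F<max(h)-5): break
print(get_state()["clock"])
crops("c5",tipnow())
```

```text
True 0.0191 [ 0.87  1.96 -1.5 ] 20.15
0 0.0196 0.0192 4.73
1 0.0201 0.0193 5.82
2 0.0206 0.0195 7.06
3 0.0211 0.0197 7.63
4 0.0216 0.0199 8.09
5 0.0221 0.0201 9.15
6 0.0226 0.0203 9.99
7 0.0231 0.0205 10.48
8 0.0236 0.0207 10.48
9 0.0241 0.0209 12.22
10 0.0246 0.0213 12.11
11 0.0251 0.0215 12.94
12 0.0256 0.0217 13.68
13 0.0261 0.0219 14.7
25.95
scene tray_eye [(0.57, array([320.4, 184. ]))]
scene hook_tip [(0.97, array([125.4, 170.6])), (0.77, array([317.5, 185.9])), (0.7, array([121.6, 240. ]))]
scene pred eye [319.87339127 184.81119365] pred tip [319.87440466 184.81866158]
crop origin [280 150]
side tray_eye [(0.77, array([247.7, 168. ])), (0.3, array([237.3, 162.3]))]
side hook_tip [(0.75, array([111.8, 310.2]))]
side pred eye [244.90539087 171.44828594] pred tip [244.90781867 171.45478142]
crop origin [205 136]
```

View pics/c5.png

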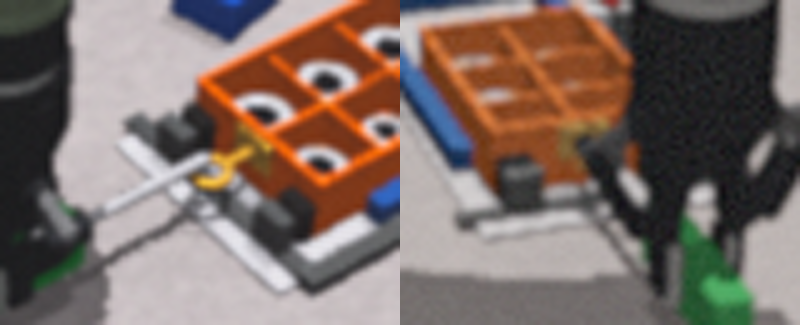

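Run:
```python
from rel import *
s=get_state(); z=s["position"]; d=.0052-.0010  # commanded offset beyond actual position
def m():
    F=[]
    for _ in range(4): F.append(get_state()["contact_force"][:2]@A); sleep(.02)
    return np.mean(F)
for i in range(9):
    move_l(np.r_[z[:2]-A*d,z[2]],velocity=.01); sleep(.08)
    F=m(); print(i,round(d,4),round(float((z-get_state()["position"])[:2]@A),4),round(F,2))
    if F>18.5: break
    d+=.0006
sleep(.15); print(get_state()["clock"])
f=shoot("scene"); p=proj(f,np.r_[tipnow()[:2]+A*.12+PY*.04,.03]).astype(int)
print(p); im=f["img"][p[1]-50:p[1]+40,p[0]-70:p[0]+50]; cv2.imwrite("pics/c6.png",cv2.cvtColor(cv2.resize(im,None,fx=6,fy=6,interpolation=cv2.INTER_CUBIC),cv2.COLOR_RGB2BGR))
```

```text
0 0.0042 0.0 14.27
1 0.0048 0.0001 15.61
2 0.0054 0.0004 16.6
3 0.006 0.0006 17.05
4 0.0066 0.0009 18.31
5 0.0072 0.0011 17.92
6 0.0078 0.0014 19.75
29.2083
[360 175]
```

View pics/c6.png

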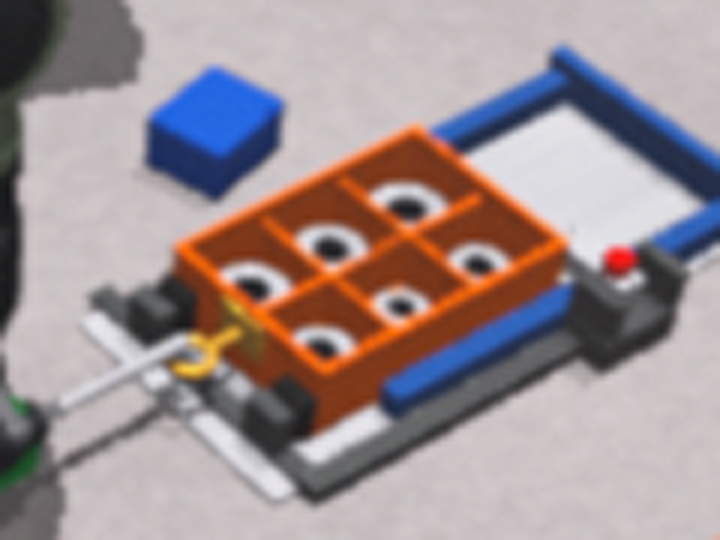

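Run:
```python
from rel import *
s=get_state(); z=s["position"]
F=lambda: float(get_state()["contact_force"][:2]@A)
for d in (.001,.003,.004,.005,.006):
    move_l(np.r_[z[:2]+A*(d-.0025),z[2]],velocity=.01); sleep(.08)
    print(d,round(float((get_state()["position"]-z)[:2]@A),4),round(F(),2))
print(get_state()["clock"])
f=shoot("scene"); p=proj(f,tipnow()).astype(int); print(p)
im=f["img"][p[1]-25:p[1]+20,p[0]-25:p[0]+35]; cv2.imwrite("pics/c7.png",cv2.cvtColor(cv2.resize(im,None,fx=12,fy=12,interpolation=cv2.INTER_NEAREST),cv2.COLOR_RGB2BGR))
```

```text
0.001 0.0016 11.45
0.003 0.0022 7.93
0.004 0.0023 6.14
0.005 0.0025 3.13
0.006 0.0028 0.69
31.425
[320 185]
```

View pics/c7.png

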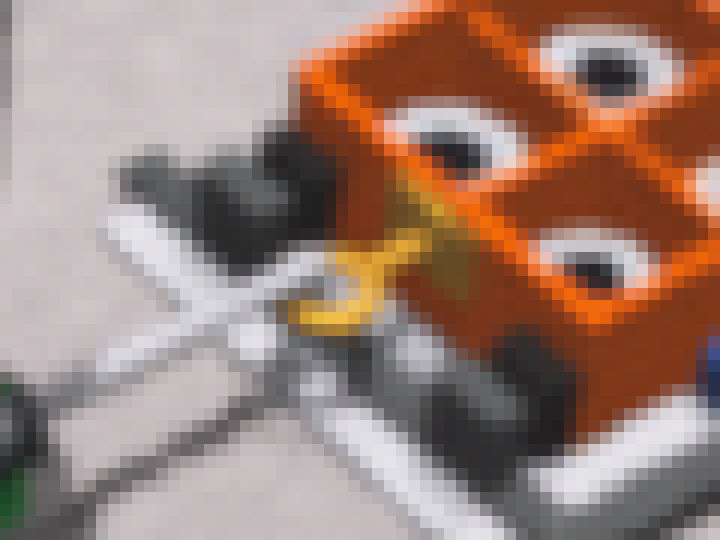

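Run:
```python
from rel import *
s=get_state(); z=s["position"]
F=lambda: np.round(get_state()["contact_force"],2)
move_l(np.r_[z[:2]+A*.0032,z[2]],velocity=.01); sleep(.2)
print(F(),tipnow()); z=get_state()["position"]
f=shoot("scene"); p=np.array([320,185])
im=f["img"][p[1]-25:p[1]+20,p[0]-25:p[0]+35]; cv2.imwrite("pics/c8.png",cv2.cvtColor(cv2.resize(im,None,fx=12,fy=12,interpolation=cv2.INTER_NEAREST),cv2.COLOR_RGB2BGR))
print(move_l(np.r_[z[:2],z[2]+.02],velocity=.02,until_force=4),F(),tipnow(),get_state()["clock"])
```

```text
[ 0.13  0.26 -1.4 ] [0.59172639 0.05036963 0.02538375]
False [-0.14 -0.12 -2.02] [0.59157764 0.05041346 0.04525524] 33.2833
```

View pics/c8.png

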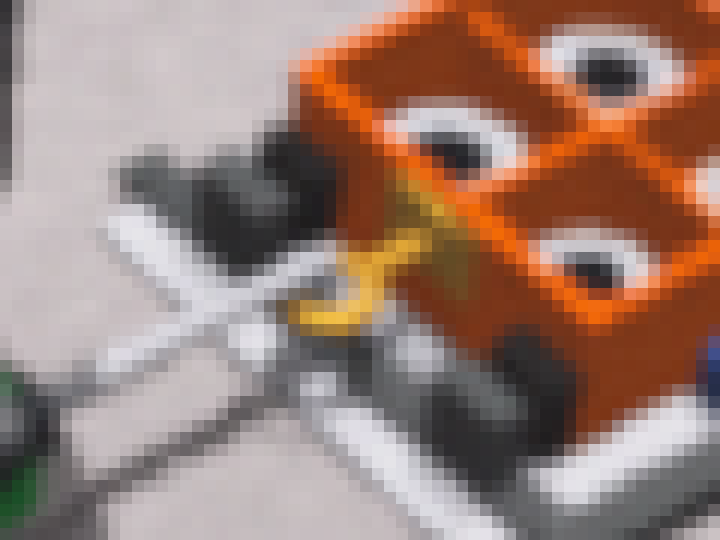

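Run:
```python
from rel import *
z=get_state()["position"]
move_l(np.r_[z[:2],.13],velocity=.1)
th=np.radians(18.7); rot=(R.from_euler('z',th)*R.from_euler('x',np.pi)).as_rotvec()
c=np.array([.5524,-.3002])+.012*np.array([-np.sin(th),np.cos(th)])
move_l([*c,.10],velocity=.15,rot=rot)
f=shoot("side","side2"); shoot("scene","scene2")
move_l([*c,.018],velocity=.1)
print(move_l([*c,.007],velocity=.015,until_force=4),get_state()["position"],get_state()["contact_force"])
let_go(); sleep(.3)
p=get_state()["position"]
move_l([*c,.25],velocity=.12)
shoot("wrist","wr8"); shoot("scene","scene3"); shoot("side","side3")
s=get_state(); print(s["clock"],s["finger_gap"])
f=shoot("wrist")
im=f["img"].astype(int); g=(im[...,1]>120)&(im[...,0]<100)&(im[...,2]<120)
n,l,st,cc=cv2.connectedComponentsWithStats(g.astype(np.uint8)); i=1+np.argmax(st[1:,4]); ys,xs=np.nonzero(l==i)
print("handle",cv2.minAreaRect(np.array([at_z(f,(x,y),.039)[:2] for x,y in zip(xs,ys)],np.float32)))
```

```text
True [ 0.548516   -0.28884322  0.00945084] [0.5698293  0.48303876 4.25872549]
40.6583 0.9967308651247284
handle ((0.5499244332313538, -0.28984954953193665), (0.02374081499874592, 0.10883165895938873), 18.661970138549805)
```

View pics/wr8.png

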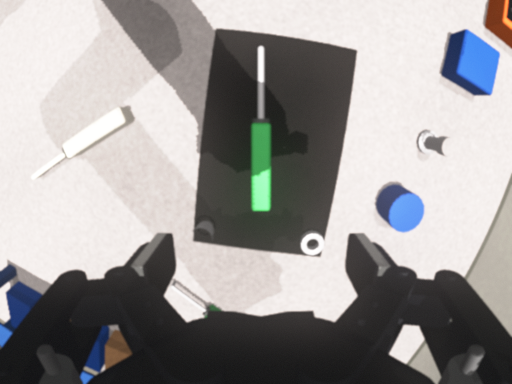

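View pics/scene3.png

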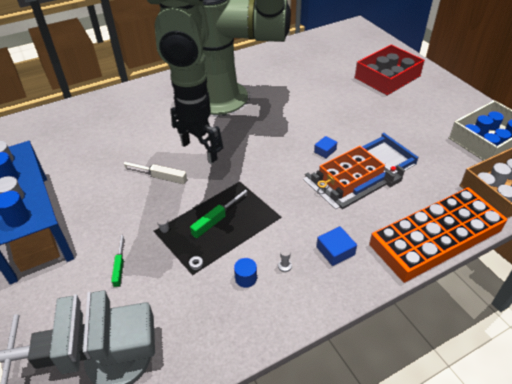

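View pics/side3.png

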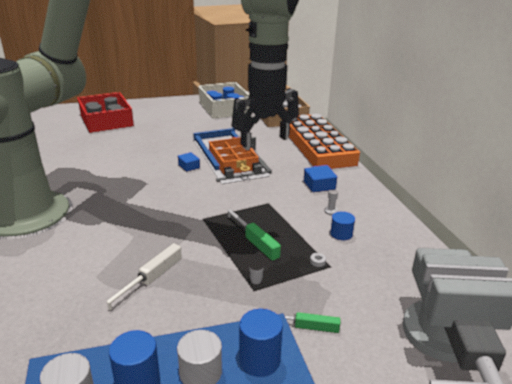

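The hook lies flat on the mat at (261,166) in wr8, and the bystanders look undisturbed. There's time for a closer look at the catch.

Run:
```python
from rel import *
movep([.59,.10,.26],ROT)
f=shoot("wrist","wr9"); print(get_state()["clock"])
cv2.imwrite("pics/wr9z.png",cv2.cvtColor(cv2.resize(f["img"][0:220,150:400],None,fx=2.6,fy=2.6,interpolation=cv2.INTER_CUBIC),cv2.COLOR_RGB2BGR))
```

```text
42.2083
```

View pics/wr9z.png

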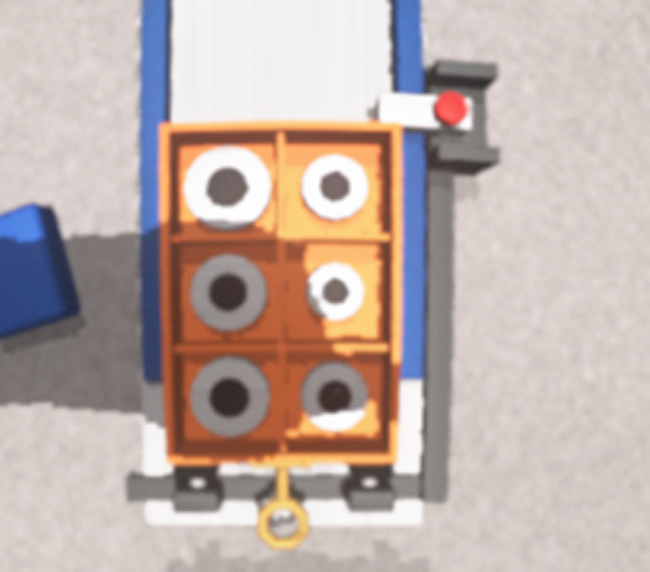

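The catch bolt reaches in behind the tray's rear wall (crop (385,108)), and the tray bears on both pads. Handing in.

```bash
python3 -c "
from cell import *
sign_off(); print(get_state()['clock'])"
```

```text
the job is handed in; nothing more can be done
the job is handed in; nothing more can be done
```

The tray is drawn out and caught, and the hook is back on the mat. I handed the job in about 42 s into the 61 s allowed; `sign_off()` gives no verdict, so I can't confirm the result.

- **Pull:** I took the large green hook and lowered its prong into the brass eye, seen in the scene camera. I then drew the tray about 100 mm onto the pads. The highest pull I read was about 19.8 N, taken between small steps. One brief 9 N trigger came when the tray reached the pads; the settled reading was lower.
- **Catch:** As I backed off, the pull fell to about zero within 2.8 mm, roughly 1 mm sooner than I'd expect with the pads alone pushing back. The hook then moved free inside the eye and lifted out without resistance. A last overhead picture shows the catch bolt in behind the tray's rear wall and the tray against both pads. I couldn't measure the clamping force between tray and slide directly.
- **Hook and bystanders:** The hook lies on the black mat with its handle measured at (0.550, −0.290), well inside the allowed area. It looks flat in all three views, though I didn't measure its tilt. By eye, the look-alikes and bystanders are where they started.
- **Disagreement:** The network's eye and tip positions differed by up to about 6 mm between cameras. I settled the final alignment from magnified crops and confirmed it by the tray following the hook.

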